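Assemble the nested warming pots and wind the warmer up

ROBOT

A 6-joint arm with a two-finger parallel gripper is mounted at the origin on the work surface. World frame = base frame: x ahead of the robot, y to its left, z up, the work surface at z = 0. Lengths are in m, angles in rad, forces in N, time in s.
With the tool pointing down it reaches from about 0.35 to 0.975 m from the base axis. Payload 4.9 kg.
Tool frame: the origin (TCP) lies between the finger pads; the fingertips stand 14 mm ahead of it and the grasp point (between the pads) lies 5 mm behind it (manip.finger_overhang is the distance from the TCP to the fingertips, in m); z points along the fingers, y is the line along which they close (so a half turn about z gives the same grasp; the last joint's range is limited). The gripper opens to 85 mm and grips with 20 to 120 N. Pads are 22 mm wide; open, the fingers measure 114 mm over their backs; the gripper's body (76 mm by 85 mm) begins 54 mm behind the grasp point. The pads swing forward as they close: fully open they stand 13 mm farther back than shut.
Start: joints at [-0.119, 0.053, 1.613, -0, 1.476, -0.119], TCP at [0.625, 0, 0.245] pointing down, gripper open.
Joint ranges: [-3.01, 3.01], [-1.01, 2.22], [0.06, 2.58], [-1.02, 4.17], [0.09, 2.62], [-3.14, 3.14]. Speed limits (rad/s): [2.57, 2.57, 3.14, 3.14, 3.14, 3.14].

INTERFACE

Orientations are given as a unit quaternion [w, x, y, z].
In Python, from plant import manip, grab_frame gives the robot as it stands.
- The arm moves only by the tool servo_tool, never from a script. Its argument "deltas" is a list that holds one entry, the list of rows, each a list of 5 numbers: the opening in per cent of the stroke, from 0 (shut) to 100 (fully open), then the shift along the world's x, y, z in m, then the turn about the world's z in degrees. A call has exactly 8 rows; each row shifts and turns the commanded pose from where the row before left it; what a row does not reach is not made up. A row lasts 1/10 s, in which the tool goes at most 50 mm and 8.59 degrees, less where a joint would pass 70% of its speed; a pose out of reach is approached as far as the arm can. A call is refused whole if a number of a shift passes 0.05 or a number of a turn 8.59, either way. A call with a gripper value outside its range is refused whole. The fingers move at their own pace and stop on an object; the grip force is fixed at half the most. Time passes only in rows, so rows that do not move let the fingers close, or fill a call up. It gives the time, the measured TCP pose, the force, the opening and the grip force at its end, in the units of the state.
- manip.state(): the state, without advancing time (a new reading comes with each control period).
- grab_frame(name): name is "scene" or "side" or "wrist"; returns a dict with "pixels" (420x560x3 uint8, red, green, blue), "z_map" (420x560 float32, m along the optical axis (not along the pixel's ray), 0 where there is no reading), "fx", "fy", "cx", "cy" (pixels), "rvec" (rotation vector, rad) and "tvec" (3), from world to camera coordinates, as OpenCV has them; the wrist camera has in their place "T_tool_cam" (4x4, takes a point from camera to tool coordinates, whose origin is the TCP and whose axes are the flange's). Camera axes: x right, y down, z forward; pixel columns grow to the right and rows downward; lengths in m; the calibration is good to about 2 mm. A picture is of the moment at which its call begins: read the wrist's pose just before it.
- manip.job_done(): hands the job in; it is judged then, once.
The state is a dict: "time": time; "joint_pos": joint angles; "joint_vel": joint speeds; "joint_efforts": joint torques, N m; "tool_pos": TCP position; "tool_rot": TCP orientation; "contact_force": force on the tool from outside, world axes, zero at the start; "ft_torque": the same for the moment, N m; "gripper_width": opening from 0.0 (shut) to 1.0 (fully open); "grasp_force": force on a finger pad.
Only numpy, scipy, OpenCV 4.12 (cv2) and the standard library are available. Lean on these libraries where they do the work, as an engineer would, in place of code of your own. Each camera call takes 0.05 s, during which the arm holds its last target. There are 200 camera calls.

TASK

Get the buffet warmer ready: first stand the medium pot in the warmer's wide basin, then stand the small pot inside the medium one, both upright on the floor beneath them. Then fit the loose crank fully home on the warmer's slanting square shaft and wind it clockwise (seen from the crank's side), about two turns, until the basin's rim is level with the fixed side shelf behind it; leave the crank on the shaft, and do not disturb the sauce bottle, jar and drinks can.

Things in the scene. Friction and masses are not known exactly. Their poses are not given: they have to be found in the camera images.
- warmer: Fixed steel lifting warmer on a 290 x 350 x 14 mm base board. Origin on the table; in its frame (x away from the robot at yaw 0, y left): basin centre at (0, 95) mm, winder shaft seat at (-20, -115, 85) mm, fixed side shelf 85 x 200 mm centred at (141, 85) mm, its top at height 140 mm.
- basin_floor (a point): Centre of the inner floor of the round steel basin (inner radius 74 mm, outer 80 mm, rim 44 mm above this point), which rides up and down on the warmer's lift; inner floor at height about 56 mm at the start.
- lift (a joint): Height of the basin over its start, m; winding the shaft clockwise raises it 20 mm per full turn. It starts within 1.5 mm of 0 (rim at height 100 mm); the rim is level with the shelf (height 140 mm) at 0.040. It can overshoot (travel ends at 0.062) and stays where it is left.
- shaft_seat (a point): Foot of the square shaft: the crank's underside rests here. z points out along the shaft, 30 deg from vertical, leaning to the warmer's -x side (the robot); x, y are square to its flats and turn with it. Shaft 12 mm square, 22 mm long, then an 8 mm tip tapering to 6 mm square. Below the seat a collar 30 mm wide, 12 mm long, then a 70 x 66 mm housing. Turning takes 0.1 N m; stays put.
- crank: Loose steel crank, 0.2 kg, standing on its hub. Origin at the centre of the hub's underside, z up, x towards the grip. Hub 32 x 32 mm, 42 mm tall, sides along x and y; in its underside a square socket 15 mm wide, 32 mm deep (fits the shaft in any of four quarter turns, 1.5 mm to spare each side). Arm 16 mm wide at 28 to 36 mm height towards +x, with an upright round grip at x = 60 mm.
- crank_grip (a point): Point on the axis of the crank's wooden grip, 16 mm below its top: the grip is 20 mm in diameter, from 37 to 77 mm above the hub's underside, 60 mm from the hub's axis and parallel to it, and spins freely on its own pin.
- pot_mid: Medium plain aluminium pot, a straight round cylinder open at the top: outer radius 54 mm, wall 8 mm, height 72 mm, floor 6 mm thick, about 0.2 kg. Origin at the centre of its underside, z up.
- pot_small: Small plain aluminium pot, a straight round cylinder open at the top: outer radius 31 mm, wall 6 mm, height 85 mm, floor 6 mm thick, about 0.14 kg. Origin at the centre of its underside, z up.
- sauce_bottle: Bystander: clear sauce bottle, radius 28 mm, height 170 mm, origin at the centre of its underside. To be left alone.
- jar: Bystander: glass jar, radius 28 mm, height 75 mm, standing on the side shelf, origin at the centre of its underside. To be left alone.
- can: Bystander: closed drinks can, radius 33 mm, height 115 mm, origin at the centre of its underside. To be left alone.
Mind the look-alikes: they are no part of the job. Of the things like the crank, leave any that is turquoise; of the rest the smaller one is meant.

How it is judged:
By the outcome, as a careful person would: the job done as asked, in the order asked, and still so for the second after the job is handed in, with the robot touching nothing.
It also fails if it takes over 72 s, if anything falls off the work surface, if the arm or the gripper's body presses on something with over 40 N, if the wrist force passes 120 N, or if a joint passes its speed limit or range.

## Working session

There is one attempt and no reset: what is moved stays moved. The work goes in short steps, Python scripts to look and compute and a tool call to move; the robot and the scene stay as the last step left them, time stands still between calls to the robot, and variables do not carry over. Pictures are saved under pics/ and viewed, at most 10 in all, crops included, and the job is handed in when it is done.

Besides the shell and the picture viewer there is one more tool, called after "Emit:" as name(argument=value, ...), one argument or row to a line, values as JSON. servo_tool: Moves the arm, as the interface text tells. Its arguments: {"type":"object","properties":{"deltas":{"type":"array"}},"required":["deltas"]}

```bash
ls; mkdir -p pics; cat > h.py <<'E'
import numpy as np, cv2
from scipy.spatial.transform import Rotation as R
from plant import manip, grab_frame
def grab(n):
    s=manip.state(); f=grab_frame(n)
    if n=="wrist":
        w,x,y,z=s["tool_rot"]; T=np.eye(4); T[:3,:3]=R.from_quat([x,y,z,w]).as_matrix(); T[:3,3]=s["tool_pos"]
        C=T@np.array(f["T_tool_cam"])
    else:
        C=np.eye(4); Rm=cv2.Rodrigues(np.array(f["rvec"],float))[0]
        C[:3,:3]=Rm.T; C[:3,3]=-Rm.T@np.array(f["tvec"],float).ravel()
    f["C"]=C; return f
def cloud(f):
    z=f["z_map"]; v,u=np.indices(z.shape)
    p=np.stack([(u-f["cx"])/f["fx"]*z,(v-f["cy"])/f["fy"]*z,z],-1)
    P=p@f["C"][:3,:3].T+f["C"][:3,3]; P[z==0]=np.nan; return P
def plane(f,u,v,h):
    d=f["C"][:3,:3]@np.array([(u-f["cx"])/f["fx"],(v-f["cy"])/f["fy"],1.]); o=f["C"][:3,3]
    return o+d*(h-o[2])/d[2]
def save(f,n): cv2.imwrite("pics/"+n,cv2.cvtColor(f["pixels"],cv2.COLOR_RGB2BGR))
def circ(p):  # algebraic circle fit
    A=np.c_[2*p[:,:2],np.ones(len(p))]; b=(p[:,:2]**2).sum(1); s=np.linalg.lstsq(A,b,rcond=None)[0]
    return s[0],s[1],np.sqrt(s[2]+s[0]**2+s[1]**2)
E
python3 - <<'E'
from h import *
import pickle
fs={n:grab(n) for n in("scene","side")}
pickle.dump(fs,open("f0.pkl","wb"))
for n in fs: save(fs[n],n+"0.png"); print(n,fs[n]["C"].round(3).tolist(),fs[n]["fx"])
print(manip.state())
E
```

```text
pics
scene [[0.834, 0.414, -0.366, 1.043], [0.552, -0.604, 0.575, -0.833], [0.017, -0.682, -0.732, 1.115], [0.0, 0.0, 0.0, 1.0]] 460.96491940144233
side [[0.709, -0.347, 0.614, -0.109], [-0.705, -0.326, 0.63, -0.67], [-0.018, -0.88, -0.475, 0.619], [0.0, 0.0, 0.0, 1.0]] 440.86558286946683
{'time': 0.1, 'joint_pos': array([-1.18967813e-01,  5.32967573e-02,  1.61411996e+00, -3.12012643e-05,
        1.47601861e+00, -1.18971277e-01]), 'joint_vel': array([-0.00171544, -0.00087464, -0.00412897, -0.00121554, -0.00030183,
       -0.00146425]), 'joint_efforts': array([ 6.14647306e-04, -3.94903493e+01, -3.71363103e+01, -4.52310599e-05,
        3.99340541e-03, -4.17574097e-05]), 'tool_pos': array([6.24471830e-01, 7.53606464e-05, 2.44204216e-01]), 'tool_rot': array([-7.14600758e-04,  7.07104202e-01,  7.07108759e-01, -5.81759598e-04]), 'contact_force': array([-0.40930639,  0.79352354,  0.28826476]), 'ft_torque': array([ 0.05155526, -0.00147046,  0.00261591]), 'grasp_force': 0.0, 'gripper_width': 0.9997303307444083}
```

View pics/scene0.png

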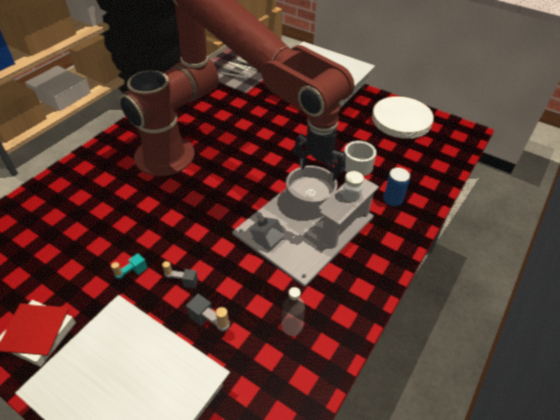

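View pics/side0.png

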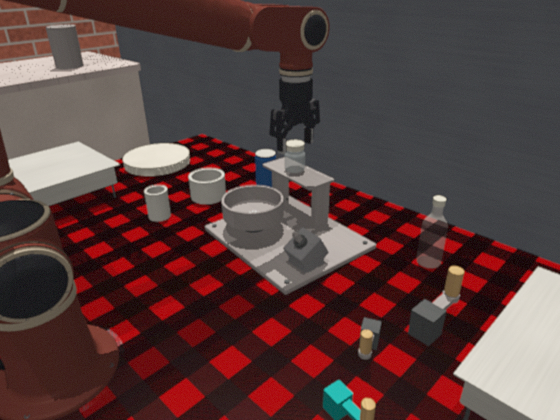

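The scene view shows three crank-like things: turquoise at (130,267), small grey at (182,274) and larger grey at (208,312). The turquoise one is excluded and the smaller of the two greys is meant, so it is the one at (182,274). The pots are in the side view: small at (157,203), medium at (207,185). The warmer base corners show in both views, with the shaft at about (303,245) in side.

```bash
cat > m0.py <<'E'
from h import *
import pickle
fs=pickle.load(open("f0.pkl","rb"))
for n in fs: fs[n]["P"]=cloud(fs[n])
s=fs["scene"];d=fs["side"]
def blob(f,u,v,w,h,zlo,zhi):
    P=f["P"][v-h:v+h,u-w:u+w].reshape(-1,3); P=P[np.isfinite(P[:,2])]
    return P[(P[:,2]>zlo)&(P[:,2]<zhi)]
def st(n,p): print(n,len(p),"min",p.min(0).round(3),"max",p.max(0).round(3),"med",np.median(p,0).round(3))
st("small rim",q:=blob(d,157,195,16,25,.078,.095)); print(np.round(circ(q),4))
st("mid rim",q:=blob(d,207,180,22,25,.064,.08)); print(np.round(circ(q),4))
st("mid rim sc",q:=blob(s,360,158,20,20,.064,.08)); print(np.round(circ(q),4))
st("basin rim",q:=blob(d,253,205,36,30,.094,.106)); print(np.round(circ(q),4))
st("basin rim sc",q:=blob(s,311,190,30,25,.094,.106)); print(np.round(circ(q),4))
for n,(u,v,w,h) in dict(tgt=(180,273,22,16),big=(208,312,24,20),tq=(128,267,20,14)).items():
    q=blob(s,u,v,w,h,.006,.2); st(n,q); print("   top",q[:,2].max())
    r=q[(q[:,2]>.037)&(q[:,2]<.048)]; st("   hubtop",r)
    g=q[q[:,2]>.06]
    if len(g): st("   grip",g)
st("shelf",blob(s,350,205,25,25,.135,.145)); st("bottle",blob(s,293,310,12,25,.03,.2)); st("can",blob(s,397,180,14,20,.03,.13)); st("jar",blob(s,354,185,10,14,.15,.23))
for n in fs:
    P=fs[n]["P"]; m=(abs(P[...,2]-.014)<.004)&(P[...,0]>.4)&(abs(P[...,1])<.6); 
    m=cv2.morphologyEx(m.astype(np.uint8),cv2.MORPH_OPEN,np.ones((3,3))); k=cv2.connectedComponentsWithStats(m); i=1+k[2][1:,4].argmax()
    q=P[k[1]==i][:,:2].astype(np.float32); print(n,"board",cv2.minAreaRect(q),cv2.boxPoints(cv2.minAreaRect(q)).round(3).tolist())
c=cv2.resize(cv2.cvtColor(s["pixels"][230:340,90:250],cv2.COLOR_RGB2BGR),None,fx=4.8,fy=4.8,interpolation=cv2.INTER_CUBIC); cv2.imwrite("pics/cr.png",c)
E
python3 m0.py
```

```text
small rim 153 min [0.395 0.319 0.078] max [0.459 0.381 0.087] med [0.425 0.348 0.083]
[0.4269 0.3496 0.0282]
mid rim 274 min [0.514 0.151 0.064] max [0.658 0.407 0.08 ] med [0.595 0.341 0.071]
[0.5852 0.2963 0.0771]
mid rim sc 212 min [0.555 0.29  0.064] max [0.662 0.403 0.077] med [0.608 0.342 0.069]
[0.6081 0.3455 0.05  ]
basin rim 446 min [0.478 0.012 0.094] max [0.714 0.171 0.106] med [0.556 0.087 0.099]
[0.5757 0.0955 0.0845]
basin rim sc 253 min [0.485 0.008 0.094] max [0.642 0.17  0.105] med [0.559 0.069 0.098]
[0.5636 0.0884 0.0764]
tgt 414 min [ 0.32  -0.397  0.006] max [ 0.464 -0.339  0.081] med [ 0.433 -0.374  0.039]
   top 0.08134282990304964
   hubtop 149 min [ 0.387 -0.396  0.037] max [ 0.464 -0.339  0.048] med [ 0.44  -0.365  0.041]
   grip 56 min [ 0.376 -0.396  0.061] max [ 0.401 -0.375  0.081] med [ 0.391 -0.387  0.074]
big 843 min [ 0.503 -0.475  0.006] max [ 0.632 -0.355  0.112] med [ 0.555 -0.433  0.056]
   top 0.11213766456704954
   hubtop 93 min [ 0.51  -0.449  0.037] max [ 0.632 -0.403  0.048] med [ 0.57  -0.438  0.044]
   grip 241 min [ 0.512 -0.448  0.06 ] m
[... 574 characters left out ...]
 0.297 0.12 ] med [0.786 0.247 0.095]
jar 464 min [0.68  0.044 0.15 ] max [0.734 0.102 0.218] med [0.712 0.059 0.197]
scene board ((0.5897828340530396, -0.05547180771827698), (0.24226607382297516, 0.2892993688583374), 82.61945343017578) [[0.4309999942779541, -0.15700000524520874], [0.7179999947547913, -0.1940000057220459], [0.7490000128746033, 0.04600000008940697], [0.4620000123977661, 0.08299999684095383]]
side board ((0.5918346643447876, 0.003110170364379883), (0.3538596034049988, 0.292024165391922), 82.41072845458984) [[0.42399999499320984, -0.15299999713897705], [0.7129999995231628, -0.19200000166893005], [0.7599999904632568, 0.1589999943971634], [0.4699999988079071, 0.1979999989271164]]
```

View pics/cr.png

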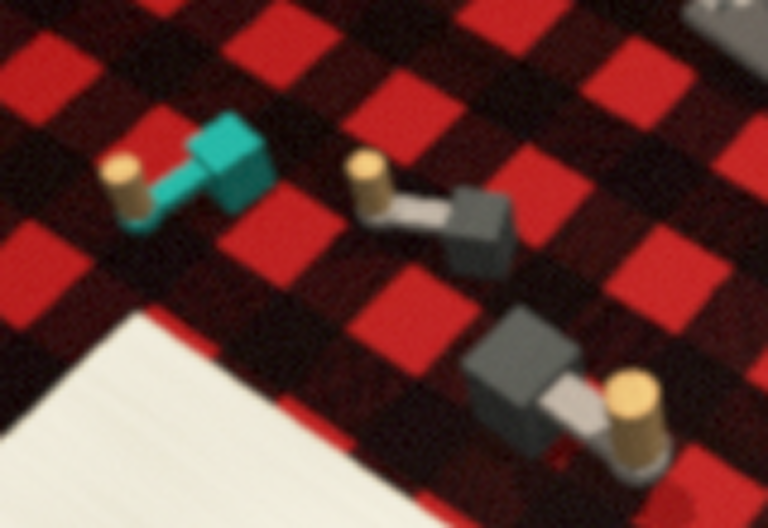

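The crop confirms it: the small grey crank has its hub at crop (480,230) and its grip at (370,180). It is about 80 mm tall against 112 mm for the other grey one. I'll go for the medium pot's rim first.

Emit:
servo_tool(
  deltas=[
    [[100,-0.02,0.01,0.02,0],[100,-0.02,0.045,0.01,0],[100,-0.02,0.045,0,0],[70,0,0.045,0,0],[50,0,0.045,0,0],[45,0,0.045,0,0],[40,-0.0064,0.045,-0.03,0],[40,0,0.03,-0.04,0]],
  ],
)

```text
time: 0.9
tool_pos: [0.56, 0.3094, 0.2102]
tool_rot: [0.001, 0.706, 0.708, 0.003]
contact_force: [0.9, -0.8, 0.2]
gripper_width: 0.394
grasp_force: 0.0
```

```bash
python3 - <<'E'
from h import *
print({k:np.round(manip.state()[k],3) for k in("time","tool_pos","gripper_width")})
f=grab("wrist"); save(f,"w1.png"); P=cloud(f); q=P[(abs(P[...,2]-.072)<.006)&(P[...,1]>.2)]; print(len(q),q.min(0),q.max(0)); print(f["T_tool_cam"])
E
```

```text
{'time': np.float64(0.9), 'tool_pos': array([0.56 , 0.309, 0.21 ]), 'gripper_width': np.float64(0.394)}
6712 [0.40396614 0.2421383  0.06600165] [0.78672846 0.40375565 0.07797822]
[[-6.91574992e-04 -9.60676146e-01 -2.77670423e-01  7.17250622e-02]
 [ 9.99999733e-01 -5.99145366e-04 -4.17725968e-04 -9.32641627e-04]
 [ 2.34934426e-04 -2.77670638e-01  9.60676304e-01 -1.28241968e-01]
 [ 0.00000000e+00  0.00000000e+00  0.00000000e+00  1.00000000e+00]]
```

View pics/w1.png

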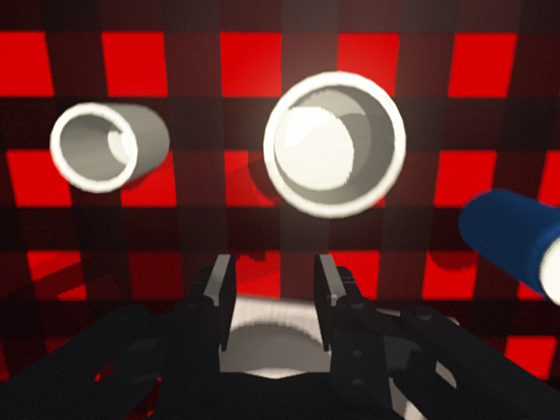

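The wrist view shows the medium pot's rim around (335,144), the small pot's rim around (92,147), and the can at the right edge. I'll fit both rims.

```bash
cat >> h.py <<'E'
def rim(f,c,h,w=.07,t=.004):
    """minimal enclosing circle of points at height h near c (outer rim)"""
    P=cloud(f); m=(abs(P[...,2]-h)<t)&(np.hypot(P[...,0]-c[0],P[...,1]-c[1])<w)
    m=cv2.morphologyEx(m.astype(np.uint8),cv2.MORPH_OPEN,np.ones((2,2)))
    k=cv2.findContours(m,cv2.RETR_EXTERNAL,cv2.CHAIN_APPROX_NONE)[0]; k=max(k,key=len)[:,0]
    q=np.array([plane(f,u,v,h) for u,v in k]); return np.round(circ(q),4), len(q)
E
python3 - <<'E'
from h import *
f=grab("wrist")
print(manip.state()["tool_pos"])
print(rim(f,(.607,.345),.072)); print(rim(f,(.427,.35),.085,.045))
E
```

```text
[0.55477638 0.30801275 0.19958784]
(array([0.6052, 0.3499, 0.0531]), 425)
(array([0.4317, 0.3508, 0.0305]), 258)
```

Emit:
servo_tool(
  deltas=[
    [[40,0,0.02,-0.02,0],[40,0,0.018,-0.02,0],[40,0,0,0,0],[40,0,0,0,0],[40,0,0,0,0],[40,0,0,0,0],[40,0,0,0,0],[40,0,0,0,0]],
  ],
)

```text
time: 1.8
tool_pos: [0.5595, 0.3438, 0.1685]
tool_rot: [0.0, 0.707, 0.707, 0.0]
contact_force: [0.2, 0.0, 0.1]
gripper_width: 0.397
grasp_force: 0.0
```

```bash
python3 - <<'E'
from h import *
f=grab("wrist")
print(manip.state()["tool_pos"])
print(rim(f,(.607,.345),.072)); print(rim(f,(.427,.35),.085,.045))
E
```

```text
[0.55946907 0.34388124 0.1682754 ]
(array([0.605 , 0.3506, 0.0496]), 789)
(array([0.4317, 0.3513, 0.0306]), 280)
```

Emit:
servo_tool(
  deltas=[
    [[40,-0.0035,0.004,-0.03,0],[40,0,0,-0.035,0],[40,0,0,-0.03,0],[40,0,0,-0.015,0],[40,0,0,0,0],[0,0,0,0,0],[0,0,0,0,0],[0,0,0,0,0]],
  ],
)

```text
time: 2.65
tool_pos: [0.5571, 0.3488, 0.0601]
tool_rot: [0.001, 0.707, 0.707, 0.002]
contact_force: [-0.2, -0.3, 1.8]
gripper_width: 0.104
grasp_force: 58.5
```

Emit:
servo_tool(
  deltas=[
    [[0,0,0,0,0],[0,0,0,0,0],[0,0,0,0,0],[0,0,0,0.02,0],[0,0,0,0.02,0],[0,0,0,0.03,0],[0,0,0,0.04,0],[0,0,0,0.04,0]],
  ],
)

```text
time: 3.45
tool_pos: [0.5547, 0.3476, 0.2076]
tool_rot: [-0.001, 0.707, 0.707, -0.001]
contact_force: [1.2, -0.4, -1.6]
gripper_width: 0.099
grasp_force: 58.4
```

```bash
python3 - <<'E'
from h import *
s=manip.state();print(s["tool_pos"],s["gripper_width"],s["grasp_force"],s["contact_force"])
f=grab("side"); save(f,"s2.png"); P=cloud(f)
print(rim(f,(.564,.089),.0995,.085,.005))
g=grab("scene"); print(rim(g,(.564,.089),.0995,.085,.005))
for z in (s["tool_pos"][2]+.01, s["tool_pos"][2]+.014, s["tool_pos"][2]+.018): print(rim(f,(.606,.348),z,.075))
E
```

```text
[0.55467703 0.34764149 0.20758056] 0.09879530698799943 58.408515870105475 [ 1.23129145 -0.38183757 -1.64848802]
(array([0.5542, 0.0841, 0.0758]), 246)
(array([0.5514, 0.0943, 0.0579]), 48)
(array([0.5929, 0.3361, 0.0502]), 126)
(array([0.5493, 0.3226, 0.0198]), 45)
(array([0.5362, 0.337 , 0.0096]), 15)
```

View pics/s2.png

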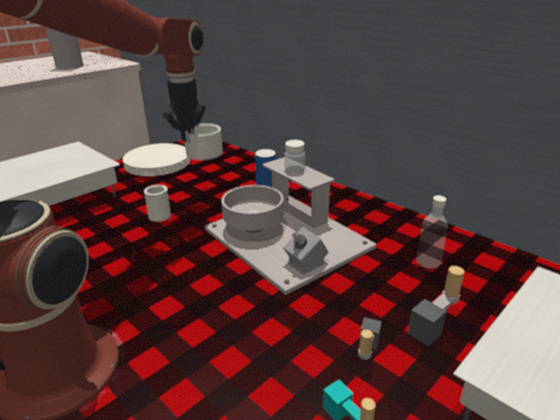

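The pot is lifted upright at side (205,140). I'll carry it to the basin.

Emit:
servo_tool(
  deltas=[
    [[0,-0.005,-0.02,0,0],[0,-0.006,-0.037,0,0],[0,-0.006,-0.042,0,0],[0,-0.006,-0.042,0,0],[0,-0.006,-0.042,0,0],[0,-0.006,-0.042,0,0],[0,-0.006,-0.034,0,0],[0,0,0,0,0]],
  ],
)

```text
time: 4.35
tool_pos: [0.5133, 0.0858, 0.206]
tool_rot: [-0.0, 0.709, 0.705, -0.001]
contact_force: [0.8, 0.6, -2.9]
gripper_width: 0.101
grasp_force: 59.6
```

Emit:
servo_tool(
  deltas=[
    [[0,0,0,0,0],[0,0,0,0,0],[0,0,0,-0.02,0],[0,0,0,-0.02,0],[0,0,0,0,0],[0,0,0,0,0],[0,0,0,0,0],[0,0,0,0,0]],
  ],
)

```text
time: 5.15
tool_pos: [0.5156, 0.0894, 0.1691]
tool_rot: [0.001, 0.707, 0.707, 0.001]
contact_force: [-0.2, -0.5, -0.9]
gripper_width: 0.102
grasp_force: 59.6
```

```bash
python3 - <<'E'
from h import *
s=manip.state();print(s["tool_pos"],s["gripper_width"],s["grasp_force"],s["contact_force"])
a=cv2.cvtColor(grab("side")["pixels"],4)[100:260,160:340]; b=cv2.cvtColor(grab("scene")["pixels"],4)[100:260,220:400]
cv2.imwrite("pics/p3.png",np.hstack([cv2.resize(i,None,fx=2.2,fy=2.2,interpolation=2) for i in(a,b)]))
E
```

```text
[0.51555132 0.08939938 0.16913965] 0.10174969571061337 59.63766623754054 [-0.16146077 -0.49089753 -0.91587655]
```

View pics/p3.png

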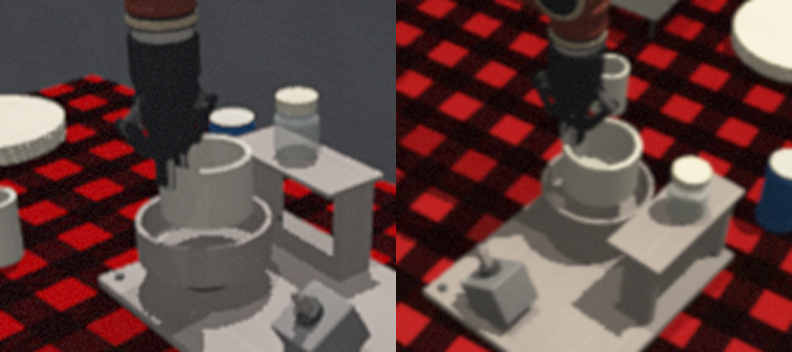

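The pot is centred over the basin, at (205,180) left and (600,160) right. I'll lower it, release and rise.

Emit:
servo_tool(
  deltas=[
    [[0,0,0,-0.018,0],[0,0,0,-0.018,0],[0,0,0,-0.01,0],[0,0,0,-0.004,0],[0,0,0,-0.002,0],[0,0,0,-0.001,0],[0,0,0,-0.001,0],[0,0,0,0,0]],
  ],
)

```text
time: 6.05
tool_pos: [0.5156, 0.0892, 0.1159]
tool_rot: [0.001, 0.707, 0.707, 0.001]
contact_force: [-2.6, -1.0, 4.9]
gripper_width: 0.097
grasp_force: 60.5
```

Emit:
servo_tool(
  deltas=[
    [[20,0,0,0,0],[25,0,0,0,0],[28,0,0,0,0],[28,0,0,0,0],[28,0,0,0.01,0],[28,0,0,0.03,0],[40,0,0.02,0.04,0],[60,-0.005,0.03,0.02,0]],
  ],
)

```text
time: 6.85
tool_pos: [0.5116, 0.1389, 0.2185]
tool_rot: [0.002, 0.708, 0.706, 0.002]
contact_force: [1.0, 0.1, 0.1]
gripper_width: 0.559
grasp_force: 0.0
```

Emit:
servo_tool(
  deltas=[
    [[85,-0.015,0.045,0,0],[95,-0.015,0.045,0,0],[95,-0.015,0.045,0,0],[95,-0.015,0.045,0,0],[95,-0.01,0.03,0,0],[95,-0.007,0,0,0],[95,0,0,0,0],[95,0,0,0,0]],
  ],
)

```text
time: 7.65
tool_pos: [0.433, 0.3484, 0.214]
tool_rot: [0.0, 0.707, 0.707, 0.0]
contact_force: [-0.5, -0.1, 0.9]
gripper_width: 0.946
grasp_force: 0.0
```

```bash
python3 - <<'E'
from h import *
s=manip.state();print(s["tool_pos"],s["gripper_width"],s["grasp_force"],s["contact_force"])
f=grab("wrist");print(rim(f,(.431,.35),.085,.045))
g=grab("scene");h=grab("side")
for k in(g,h): print(rim(k,(.564,.089),.128,.07))
a=h["pixels"][130:290,180:360]; b=g["pixels"][120:280,220:400]
cv2.imwrite("pics/p4.png",cv2.cvtColor(np.hstack([cv2.resize(i,None,fx=2.2,fy=2.2,interpolation=2) for i in(a,b)]),4))
E
```

```text
[0.4329915  0.34838034 0.21400606] 0.9460255310191968 0.0 [-0.46922974 -0.0772637   0.89152046]
(array([0.4306, 0.351 , 0.0302]), 225)
(array([0.5669, 0.0762, 0.043 ]), 44)
(array([0.5583, 0.081 , 0.0536]), 93)
```

View pics/p4.png

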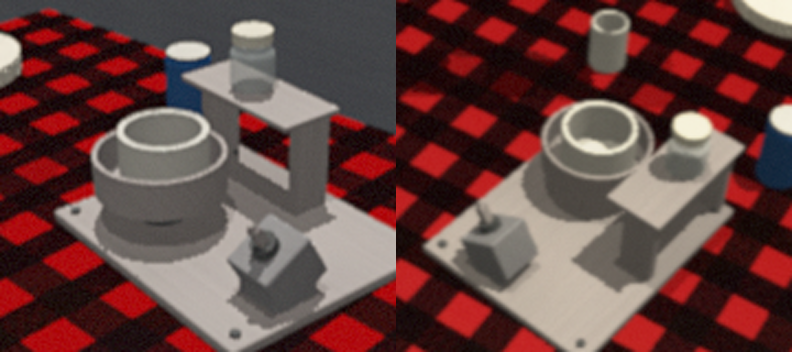

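The medium pot stands upright in the basin, at left (163,140) and right (600,130), and the small pot is untouched. Next is the small pot.

Emit:
servo_tool(
  deltas=[
    [[95,-0.002,0.0025,-0.03,0],[95,0,0,-0.04,0],[95,0,0,-0.04,0],[95,0,0,-0.02,0],[95,0,0,-0.01,0],[95,0,0,0,0],[40,0,0,0,0],[40,0,0,0,0]],
  ],
)

```text
time: 8.6
tool_pos: [0.4324, 0.3525, 0.0766]
tool_rot: [0.0, 0.707, 0.707, 0.002]
contact_force: [0.5, -0.1, -0.5]
gripper_width: 0.71
grasp_force: 64.9
```

Emit:
servo_tool(
  deltas=[
    [[40,0,0,0,0],[40,0,0,0,0],[40,0,0,0.01,0],[40,0,0,0.03,0],[40,0,0,0.045,0],[40,0,0,0.045,0],[40,0,0,0.045,0],[40,0,0,0,0]],
  ],
)

```text
time: 9.4
tool_pos: [0.4337, 0.3535, 0.2581]
tool_rot: [0.002, 0.707, 0.707, 0.007]
contact_force: [1.0, 0.7, -0.5]
gripper_width: 0.713
grasp_force: 65.5
```

Emit:
servo_tool(
  deltas=[
    [[40,0.013,-0.02,0,0],[40,0.02,-0.04,0,0],[40,0.02,-0.04,0,0],[40,0.02,-0.04,0,0],[40,0.02,-0.04,0,0],[40,0.02,-0.04,0,0],[40,0.01,-0.02,0,0],[40,0,0,0,0]],
  ],
)

```text
time: 10.2
tool_pos: [0.5542, 0.1088, 0.2479]
tool_rot: [-0.0, 0.709, 0.706, -0.001]
contact_force: [-0.6, -0.3, -1.2]
gripper_width: 0.71
grasp_force: 65.5
```

```bash
python3 - <<'E'
from h import *
f=grab("wrist");f=grab("wrist");s=manip.state();print(s["tool_pos"],s["gripper_width"],s["grasp_force"],s["contact_force"])
print(rim(f,(.564,.089),.128,.07))
save(f,"w5.png")
E
```

```text
[0.55321761 0.11140018 0.24794267] 0.713962196365062 65.50447614106815 [-0.85317646 -0.2919142  -0.97952101]
(array([0.564 , 0.09  , 0.0498]), 419)
```

View pics/w5.png

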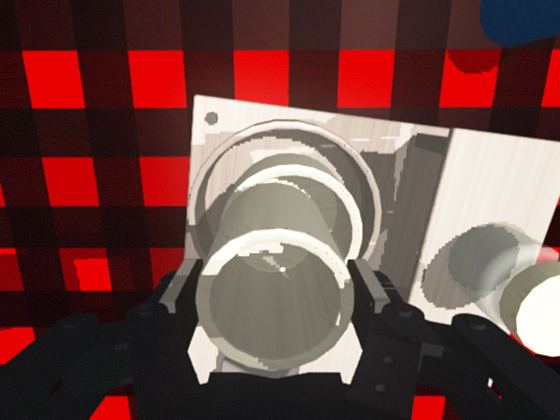

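The held small pot is at (275,300). The medium pot's rim is centred at about (300,225), which maps to (0.564, 0.090). I'll centre over it and lower.

Emit:
servo_tool(
  deltas=[
    [[40,0.006,-0.01,0,0],[40,0.005,-0.0105,0,0],[40,0,0,0,0],[40,0,0,0,0],[40,0,0,-0.02,0],[40,0,0,-0.03,0],[40,0,0,0,0],[40,0,0,0,0]],
  ],
)

```text
time: 11.1
tool_pos: [0.5642, 0.0914, 0.1984]
tool_rot: [-0.001, 0.707, 0.707, -0.001]
contact_force: [0.8, 0.9, -0.5]
gripper_width: 0.71
grasp_force: 65.5
```

Emit:
servo_tool(
  deltas=[
    [[40,0.001,-0.001,-0.02,0],[40,0,0,-0.02,0],[40,0,0,-0.01,0],[40,0,0,-0.005,0],[40,0,0,-0.003,0],[40,0,0,-0.0015,0],[40,0,0,-0.001,0],[40,0,0,0,0]],
  ],
)

```text
time: 11.9
tool_pos: [0.566, 0.0901, 0.1388]
tool_rot: [0.0, 0.707, 0.707, 0.0]
contact_force: [0.4, -0.0, -1.3]
gripper_width: 0.71
grasp_force: 65.7
```

Emit:
servo_tool(
  deltas=[
    [[40,0,0,-0.001,0],[40,0,0,-0.001,0],[40,0,0,-0.001,0],[40,0,0,-0.001,0],[40,0,0,0,0],[40,0,0,0,0],[40,0,0,0,0],[40,0,0,0,0]],
  ],
)

```text
time: 12.7
tool_pos: [0.5663, 0.0901, 0.138]
tool_rot: [0.0, 0.707, 0.707, 0.0]
contact_force: [-7.4, -0.8, 13.6]
gripper_width: 0.71
grasp_force: 67.1
```

Emit:
servo_tool(
  deltas=[
    [[60,0,0,0.0015,0],[85,0,0,0,0],[90,0,0,0,0],[90,0,0,0,0],[90,0,0,0.02,0],[90,0,0,0.03,0],[90,0,-0.03,0.04,-5],[90,-0.01,-0.04,0.02,-8]],
  ],
)

```text
time: 13.5
tool_pos: [0.5574, 0.0203, 0.2494]
tool_rot: [0.002, 0.783, 0.622, 0.002]
contact_force: [0.4, -0.8, 0.8]
gripper_width: 0.901
grasp_force: 0.0
```

Emit:
servo_tool(
  deltas=[
    [[90,-0.015,-0.045,0,-8],[70,-0.015,-0.045,0,-8],[60,-0.015,-0.045,0,-8],[60,-0.015,-0.045,0,-8],[60,-0.015,-0.045,0,-8],[60,-0.015,-0.045,0,-8],[60,-0.015,-0.045,-0.02,-8],[60,-0.008,-0.045,-0.03,-4]],
  ],
)

```text
time: 14.3
tool_pos: [0.4436, -0.3377, 0.2004]
tool_rot: [0.002, 0.989, 0.145, 0.001]
contact_force: [1.0, 0.4, 0.3]
gripper_width: 0.596
grasp_force: 0.0
```

Emit:
servo_tool(
  deltas=[
    [[60,0,-0.028,-0.02,0],[60,0,0,0,0],[60,0,0,0,0],[60,0,0,0,0],[60,0,0,0,0],[60,0,0,0,0],[60,0,0,0,0],[60,0,0,0,0]],
  ],
)

```text
time: 15.1
tool_pos: [0.4441, -0.3625, 0.1793]
tool_rot: [0.0, 0.989, 0.148, 0.0]
contact_force: [1.1, 0.5, 0.6]
gripper_width: 0.6
grasp_force: 0.0
```

```bash
python3 - <<'E'
from h import *
s=manip.state();print(s["tool_pos"],s["tool_rot"],s["gripper_width"],s["contact_force"])
f=grab("wrist"); P=cloud(f); x=P[...,0];y=P[...,1];z=P[...,2]
near=np.hypot(x-.43,y+.37)<.085
for n,lo,hi in(("hubtop",.039,.045),("griptop",.073,.081)):
    m=(near&(z>lo)&(z<hi)).astype(np.uint8); m=cv2.morphologyEx(m,cv2.MORPH_OPEN,np.ones((3,3)))
    k=cv2.connectedComponentsWithStats(m); i=1+k[2][1:,4].argmax(); q=P[k[1]==i]; print(n,k[2][i],q.mean(0).round(4),[np.round(a,4) for a in cv2.minAreaRect(q[:,:2].astype(np.float32))])
a=f["pixels"]; b=grab("scene")["pixels"][120:280,240:420];b=cv2.resize(b,None,fx=1.3,fy=1.3); c=a.copy(); c[:b.shape[0],-b.shape[1]:]=b
cv2.imwrite("pics/p6.png",cv2.cvtColor(c,4))
E
```

```text
[ 0.4440646  -0.36248048  0.17925084] [2.76760859e-04 9.88968306e-01 1.48126896e-01 1.87625516e-04] 0.5999109605076917 [1.05758224 0.4521024  0.58976743]
hubtop [ 246  182   46   45 1638] [ 0.4397 -0.3578  0.0417] [array([ 0.4393, -0.3579]), array([0.0326, 0.032 ]), np.float64(24.4471)]
griptop [267 282  26  25 529] [ 0.3859 -0.3825  0.0763] [array([ 0.3852, -0.3828]), array([0.0187, 0.0185]), np.float64(16.7244)]
```

View pics/p6.png

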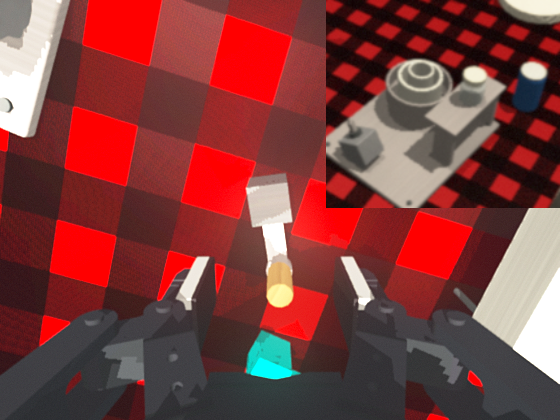

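Both pots are nested upright in the inset at (418,80). The target crank has its hub at (270,203) and grip at (280,285), giving hub (0.4395, -0.358), grip length 59.5 mm and x axis at 204.5°. All of these fit the description. I'll grasp the hub across its sides.

Emit:
servo_tool(
  deltas=[
    [[60,-0.002,0.002,-0.03,4],[60,-0.0025,0.0025,-0.035,3.5],[60,0,0,-0.035,0],[60,0,0,-0.03,0],[60,0,0,-0.02,0],[60,0,0,-0.008,0],[60,0,0,0,0],[20,0,0,0,0]],
  ],
)

```text
time: 16.0
tool_pos: [0.44, -0.359, 0.0221]
tool_rot: [0.001, 0.977, 0.212, 0.0]
contact_force: [-0.2, -0.6, 0.5]
gripper_width: 0.451
grasp_force: 0.0
```

Emit:
servo_tool(
  deltas=[
    [[20,0,0,0,0],[20,0,0,0,0],[20,0,0,0,0],[20,0,0,0.02,-6],[20,0.005,0.03,0.04,-8],[20,0.005,0.04,0.04,-8],[20,0.005,0.04,0.04,-8],[20,0.005,0.04,0.02,-2]],
  ],
)

```text
time: 16.8
tool_pos: [0.4589, -0.2176, 0.1743]
tool_rot: [0.001, 0.998, -0.068, 0.002]
contact_force: [1.9, -0.4, -1.4]
gripper_width: 0.365
grasp_force: 60.2
```

Emit:
servo_tool(
  deltas=[
    [[20,0,0,0,0],[20,0,0,0,0],[20,0,0,0,0],[20,0,0,0,0],[20,0,0,0,0],[20,0,0,0,0],[20,0,0,0,0],[20,0,0,0,0]],
  ],
)

```text
time: 17.6
tool_pos: [0.458, -0.2182, 0.1709]
tool_rot: [-0.0, 0.998, -0.066, -0.0]
contact_force: [0.9, -0.1, -2.4]
gripper_width: 0.367
grasp_force: 60.4
```

```bash
python3 - <<'E'
from h import *
s=manip.state();print(s["tool_pos"],s["tool_rot"],s["gripper_width"],s["grasp_force"],s["contact_force"])
f=grab("wrist");P=cloud(f); g=grab("side"); Q=cloud(g)
q=Q[(np.hypot(Q[...,0]-s["tool_pos"][0],Q[...,1]-s["tool_pos"][1])<.09)&(Q[...,2]>.05)&(Q[...,2]<.2)]; print("lowest near tool",len(q),q[:,2].min())
a=f["pixels"][:,:]; b=cv2.resize(g["pixels"][170:340,250:450],None,fx=1.2,fy=1.3); a=a.copy(); 
c=cv2.resize(g["pixels"][215:285,265:345],(240,210),interpolation=2)
c=np.hstack([a,np.zeros((420,240,3),np.uint8)]); c[:221,-240:]=b; c[:]=c; c2=cv2.resize(g["pixels"][222:282,272:340],(240,199),interpolation=2); c[221:,-240:]=c2
cv2.imwrite("pics/p7.png",cv2.cvtColor(c,4))
E
```

```text
[ 0.45804349 -0.21815913  0.17094057] [-9.51031607e-05  9.97846746e-01 -6.55884846e-02 -1.11992608e-04] 0.3674334598721168 60.37120398133993 [ 0.91271177 -0.07729364 -2.36294812]
lowest near tool 865 0.050812345640383394
```

View pics/p7.png

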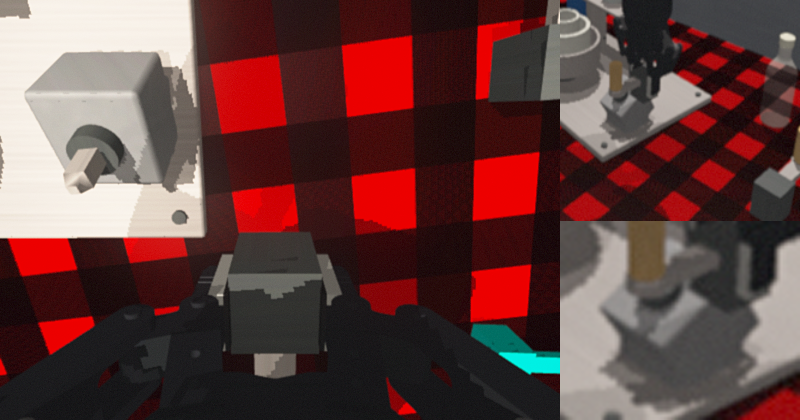

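The crank is held level with its arm towards the robot. The square shaft tip is at (83,178) and the collar at (97,148). I'll measure the axis and the turn of the flats from the depth.

```bash
cat > sh.py <<'E'
from h import *
def shaft(f,seat,yaw=-7.6):
    y=np.radians(yaw); wx=np.array([np.cos(y),np.sin(y),0]); wy=np.array([-np.sin(y),np.cos(y),0])
    z=-.5*wx+np.array([0,0,np.cos(np.pi/6)]); x=np.cos(np.pi/6)*wx+np.array([0,0,.5]); B=np.stack([x,wy,z])  # rows
    P=cloud(f).reshape(-1,3); P=P[np.isfinite(P[:,2])]; return (P-seat)@B.T,B
if __name__=="__main__":
    import pickle
    f=grab("wrist"); pickle.dump(f,open("fw.pkl","wb")); seat=np.array([.5165,-.1164,.085])
    q,B=shaft(f,seat); q=q[np.hypot(q[:,0],q[:,1])<.035]
    for lo in np.arange(-.014,.036,.004):
        r=q[(q[:,2]>=lo)&(q[:,2]<lo+.004)]
        if len(r)>3: print("%.3f"%lo,len(r),"x",r[:,0].min().round(4),r[:,0].max().round(4),"y",r[:,1].min().round(4),r[:,1].max().round(4))
    r=q[(q[:,2]>.006)&(q[:,2]<.021)&(np.hypot(q[:,0],q[:,1])<.016)]
    im=np.zeros((400,400),np.uint8)
    for a in r: 
        u,v=int(200+a[0]*10000),int(200-a[1]*10000)
        if 0<=u<400 and 0<=v<400: im[v,u]=255
    # small crop of image too
    a=cv2.resize(cv2.cvtColor(f["pixels"][110:210,40:140],4),(400,400),interpolation=2)
    cv2.imwrite("pics/p8.png",np.hstack([a,cv2.cvtColor(cv2.dilate(im,np.ones((4,4))),8)]))
E
python3 sh.py
```

```text
-0.014 4615 x -0.0348 0.0324 y -0.0304 0.0348
-0.010 1500 x -0.0345 0.0298 y -0.0285 0.0333
-0.006 234 x -0.0106 0.012 y -0.0126 0.0141
-0.002 900 x -0.019 0.012 y -0.0125 0.0181
0.002 355 x -0.018 0.0117 y -0.0122 0.0166
0.006 156 x -0.0086 0.0039 y -0.0039 0.0095
0.010 152 x -0.0088 0.0035 y -0.004 0.0098
0.014 170 x -0.0092 0.0036 y -0.0039 0.0099
0.018 185 x -0.0087 0.0035 y -0.0043 0.0098
0.022 217 x -0.0086 0.0039 y -0.004 0.0092
0.026 202 x -0.0075 0.0027 y -0.0033 0.0087
0.030 151 x -0.0068 0.001 y -0.0015 0.0064
```

View pics/p8.png

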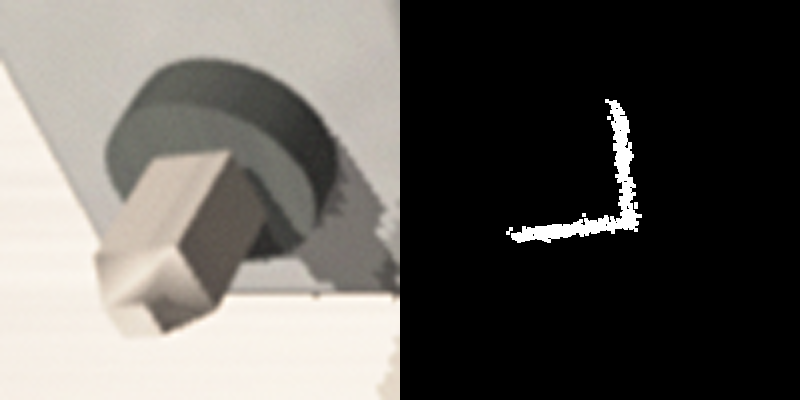

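The cross-section shows two flats meeting at about x=+3.5, y=-1.8 mm, turned roughly 9°. The axis is about (-3.4, +3.2) mm from my guess, and the collar agrees. I'll fit it exactly and compute the waypoints.

```bash
python3 - <<'E'
from sh import *
import pickle
from scipy.optimize import least_squares
f=pickle.load(open("fw.pkl","rb")); S=np.array([.5165,-.1164,.085])
# housing top and shaft-face normals give lean direction: check by drift of faces along z
q,B=shaft(f,S); r=q[(q[:,2]>.006)&(q[:,2]<.023)&(np.hypot(q[:,0]+.0034,q[:,1]-.0032)<.0105)]
def res(p):
    a=np.radians(p[2]); c,s=np.cos(a),np.sin(a); dx=r[:,0]-p[0]-p[3]*(r[:,2]-.015); dy=r[:,1]-p[1]-p[4]*(r[:,2]-.015)
    u=c*dx+s*dy; v=-s*dx+c*dy; return np.where(np.abs(u-.006)<np.abs(v+.006),u-.006,v+.006)
o=least_squares(res,[-.0034,.0032,9,0,0],loss="soft_l1",f_scale=.0005,x_scale=[.001,.001,1,.01,.01]); p=o.x
print("cx,cy,phi,tilt err",p.round(4),"rms",np.std(o.fun).round(5))
a=q[(np.hypot(q[:,0]-p[0],q[:,1]-p[1])<.004)]; print("top z",np.percentile(a[:,2],[90,98,100]).round(4))
rr=np.hypot(q[:,0]-p[0],q[:,1]-p[1]); c=q[(rr>.0095)&(rr<.014)&(q[:,2]>-.006)&(q[:,2]<.01)]; print("collar top z",np.percentile(c[:,2],[10,50,90]).round(4))
h=q[(rr>.02)&(rr<.03)&(abs(q[:,2]+.01)<.008)]; A=np.linalg.lstsq(np.c_[h[:,:2],np.ones(len(h))],h[:,2],rcond=None)[0]; print("housing plane",A.round(4))
print("axis dir world",B[2].round(4),"x",B[0].round(4)); print("axis pt at z=0",(S+B.T@[p[0],p[1],0]).round(4))
E
```

```text
cx,cy,phi,tilt err [-3.7000e-03  3.1000e-03  6.9428e+00 -2.0000e-04  4.5000e-03] rms 0.00035
top z [0.0321 0.0325 0.0326]
collar top z [0.0009 0.0016 0.0023]
housing plane [-0.0004 -0.     -0.0104]
axis dir world [-0.4956  0.0661  0.866 ] x [ 0.8584 -0.1145  0.5   ]
axis pt at z=0 [ 0.5138 -0.1129  0.0832]
```

Emit:
servo_tool(
  deltas=[
    [[20,0.01,0.03,0,2],[20,0.0165,0.04,0,2],[20,0.0168,0.0358,0,0],[20,0,0,0,0],[20,0,0,-0.016,0],[20,0,0,-0.016,0],[20,0,0,0,0],[20,0,0,0,0]],
  ],
)

```text
time: 18.55
tool_pos: [0.5006, -0.1128, 0.138]
tool_rot: [-0.0, 1.0, -0.031, -0.001]
contact_force: [-0.2, -0.7, -0.4]
gripper_width: 0.369
grasp_force: 60.7
```

Emit:
servo_tool(
  deltas=[
    [[20,0,0,0,0],[20,0,0,0,0],[20,0,0,0,0],[20,0,0,0,0],[20,0,0,0,0],[20,0,0,0,0],[20,0,0,0,0],[20,0,0,0,0]],
  ],
)

```text
time: 19.35
tool_pos: [0.5014, -0.1122, 0.1391]
tool_rot: [-0.0, 1.0, -0.031, -0.0]
contact_force: [-0.0, 0.3, -1.9]
gripper_width: 0.365
grasp_force: 60.7
```

```bash
python3 - <<'E'
from h import *
s=manip.state();print(s["tool_pos"],s["tool_rot"],s["contact_force"])
T=s["tool_pos"]
for n in("side","scene"):
    g=grab(n); Q=cloud(g); d=Q-T
    m=(np.hypot(d[...,0],d[...,1])<.1)&(d[...,2]>-.024)&(d[...,2]<.065)
    px=g["pixels"].astype(int); w=m&(px[...,0]>px[...,2]*1.5)&(px[...,0]>90)&(d[...,0]<-.03); q=d[w]
    print(n,"wood",len(q), q.min(0).round(4) if len(q) else 0,q.max(0).round(4) if len(q) else 0)
    v,u=np.where(w); 
    if len(q): print(u.min(),u.max(),v.min(),v.max())
    save(g,n+"9.png")
g=cv2.imread("pics/side9.png")[170:270,230:360]; h=cv2.imread("pics/scene9.png")[160:260,200:330]
cv2.imwrite("pics/p9.png",np.hstack([cv2.resize(i,None,fx=3,fy=3,interpolation=2) for i in(g,h)]))
E
```

```text
[ 0.50138373 -0.11215136  0.13905114] [-2.32728113e-05  9.99534445e-01 -3.05105137e-02 -2.14450618e-05] [-0.03364475  0.31618803 -1.90801704]
side wood 182 [-0.0729 -0.0072  0.0158] [-0.0546  0.0128  0.0564]
269 278 206 226
scene wood 59 [-0.0635 -0.0098  0.0159] [-0.0459  0.006   0.0596]
239 244 182 193
```

View pics/p9.png

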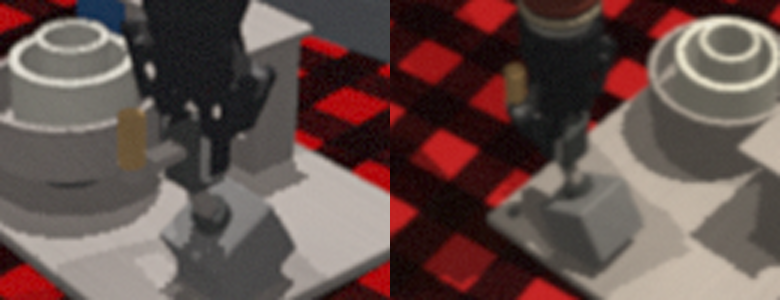

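I've gone past the picture limit (12 viewed), so from here I'll rely on numbers only. The crank is held level above the tip: the grip sits at +16..+56 mm as expected. Lowering gently.

Emit:
servo_tool(
  deltas=[
    [[20,0,0,-0.003,0],[20,0,0,-0.003,0],[20,0,0,-0.002,0],[20,0,0,-0.002,0],[20,0,0,-0.001,0],[20,0,0,-0.001,0],[20,0,0,0,0],[20,0,0,0,0]],
  ],
)

```text
time: 20.25
tool_pos: [0.5017, -0.1123, 0.1273]
tool_rot: [0.0, 1.0, -0.031, 0.0]
contact_force: [2.3, -0.1, -1.4]
gripper_width: 0.367
grasp_force: 60.7
```

Emit:
servo_tool(
  deltas=[
    [[20,0,0,-0.001,0],[20,0,0,-0.001,0],[20,-0.001,0,0,0],[20,-0.001,0,0,0],[20,-0.001,0,0,0],[20,-0.001,0.0005,0,0],[20,-0.001,0,0,0],[20,-0.001,0,0,0]],
  ],
)

```text
time: 21.05
tool_pos: [0.5001, -0.1125, 0.1278]
tool_rot: [0.001, 1.0, -0.031, 0.007]
contact_force: [14.9, -0.3, -1.0]
gripper_width: 0.361
grasp_force: 60.8
```

Emit:
servo_tool(
  deltas=[
    [[20,-0.0015,0,0,0],[20,-0.0015,0.0005,0,0],[20,-0.0015,0,0,0],[20,-0.0015,0,0,0],[20,-0.001,0.0005,0,0],[20,-0.001,0,0,0],[20,0,0,0,0],[20,0,0,0,0]],
  ],
)

```text
time: 21.85
tool_pos: [0.4949, -0.1124, 0.1312]
tool_rot: [0.002, 0.999, -0.031, 0.011]
contact_force: [15.8, -0.2, 7.0]
gripper_width: 0.364
grasp_force: 61.6
```

```bash
cat > tilt.py <<'E'
from h import *
s=manip.state();print(s["time"],s["tool_pos"].round(4),s["contact_force"].round(1),s["ft_torque"].round(2))
T=s["tool_pos"]
for n in("side","scene"):
    g=grab(n); Q=cloud(g); d=Q-np.array([.5128,-.1128,.0849])
    px=g["pixels"].astype(int); w=(np.linalg.norm(d,axis=-1)<.16)&(px[...,0]>px[...,2]*1.5)&(px[...,0]>70)&(px[...,0]-px[...,1]<80)&(px[...,1]>px[...,2]+15)
    q=d[w]
    if len(q)<8: print(n,len(q)); continue
    q=q[np.linalg.norm(q-np.median(q,0),axis=1)<.035]; c=q.mean(0); ax=np.linalg.svd(q-c)[2][0]; ax*=np.sign(ax[2]); print(n,len(q),"centre rel seat",c.round(4),"axis",ax.round(3),"lean",np.degrees(np.arccos(ax[2])).round(1),"ext",((q-c)@ax).min().round(3),((q-c)@ax).max().round(3))
E
python3 tilt.py
```

```text
21.85 [ 0.4949 -0.1124  0.1312] [15.8 -0.2  7. ] [-0.07 -2.93  0.05]
side 177 centre rel seat [-0.0853  0.0013  0.0839] axis [0.075 0.072 0.995] lean 6.0 ext -0.024 0.018
scene 68 centre rel seat [-0.0738 -0.0024  0.0879] axis [-0.081  0.192  0.978] lean 12.0 ext -0.023 0.014
```

The reaction is normal to the shaft's upper face, so the mouth is engaged, but the pads hold the hub too firmly to pivot. I'll push further back and down.

Emit:
servo_tool(
  deltas=[
    [[20,-0.0015,0,-0.002,0],[20,-0.0015,0,-0.002,0],[20,-0.0015,0,-0.002,0],[20,-0.0015,0,-0.002,0],[20,-0.001,0.0005,-0.002,0],[20,-0.001,0,-0.002,0],[20,0,0,0,0],[20,0,0,0,0]],
  ],
)

```text
time: 22.75
tool_pos: [0.4894, -0.1129, 0.124]
tool_rot: [0.003, 0.999, -0.031, 0.013]
contact_force: [10.5, 1.0, 24.2]
gripper_width: 0.366
grasp_force: 69.4
```

```bash
python3 tilt.py
```

```text
22.75 [ 0.4894 -0.1129  0.124 ] [10.5  1.  24.2] [ 0.13 -2.27  0.03]
side 169 centre rel seat [-0.0935  0.001   0.0649] axis [-0.166  0.134  0.977] lean 12.3 ext -0.023 0.017
scene 60 centre rel seat [-0.0844 -0.0011  0.0715] axis [-0.441  0.371  0.817] lean 35.2 ext -0.015 0.013
```

It is tilting: the grip dropped about 10 mm more than the tool. Continuing.

Emit:
servo_tool(
  deltas=[
    [[20,-0.001,0.0005,-0.0015,0],[20,-0.001,0,-0.0015,0],[20,-0.001,0.0005,-0.0015,0],[20,-0.001,0,-0.0015,0],[20,0,0,-0.0015,0],[20,0,0,-0.0015,0],[20,0,0,0,0],[20,0,0,0,0]],
  ],
)

```text
time: 23.65
tool_pos: [0.483, -0.1123, 0.1137]
tool_rot: [0.004, 0.999, -0.031, 0.01]
contact_force: [2.5, -1.5, 26.1]
gripper_width: 0.368
grasp_force: 73.5
```

```bash
python3 tilt.py
```

```text
23.65 [ 0.483  -0.1123  0.1137] [ 2.5 -1.5 26.1] [-0.27 -1.02 -0.05]
side 146 centre rel seat [-0.1003  0.0013  0.0386] axis [-0.462  0.265  0.846] lean 32.2 ext -0.025 0.016
scene 36 centre rel seat [-0.0957  0.0005  0.0467] axis [ 0.998 -0.004  0.062] lean 86.4 ext -0.013 0.008
```

```bash
cat > hub.py <<'E'
from h import *
def planes(f,lo=(235,235),hi=(318,385)):
    P=cloud(f)[lo[1]:hi[1],lo[0]:hi[0]].reshape(-1,3); P=P[np.isfinite(P[:,2])]
    rng=np.random.default_rng(0); out=[]
    for _ in range(3):
        best=None
        for _ in range(300):
            a=P[rng.integers(len(P),size=3)]; n=np.cross(a[1]-a[0],a[2]-a[0]); l=np.linalg.norm(n)
            if l<1e-8: continue
            i=abs((P-a[0])@n/l)<.0012
            if best is None or i.sum()>best.sum(): best=i
        q=P[best]; c=q.mean(0); n=np.linalg.svd(q-c,full_matrices=False)[2][2]; n*=np.sign(n[2]+1e-9)
        print(len(q),"centre",c.round(4),"n",n.round(3),"lean",np.degrees(np.arccos(n[2])).round(1),"ext",np.ptp(q,0).round(3)); P=P[~best]
        if len(P)<60: break
if __name__=="__main__":
    f=grab("wrist"); s=manip.state(); print(s["tool_pos"].round(4)); planes(f); save(f,"wh.png")
E
python3 hub.py
```

```text
[ 0.483  -0.1123  0.1137]
6270 centre [ 0.4982 -0.1123  0.1335] n [ 0.835 -0.049  0.548] lean 56.8 ext [0.02  0.03  0.027]
3187 centre [ 0.4755 -0.1109  0.1354] n [-0.561  0.041  0.827] lean 34.3 ext [0.06  0.031 0.043]
1168 centre [ 0.4648 -0.1105  0.1412] n [-0.79   0.018  0.613] lean 52.2 ext [0.14  0.066 0.18 ]
```

Good: the hub's rear and top planes show a lean of about 33.5°. The tip is about 9 mm into the socket and 3 mm off-centre, within clearance. Sliding down along the shaft.

Emit:
servo_tool(
  deltas=[
    [[20,0.0025,0,0,0],[20,0.0025,0,0,0],[20,0.0025,0,0,0],[20,0.0015,0,-0.001,0],[20,0.001,0,-0.002,0],[20,0.001,0,-0.002,0],[20,0.001,0,-0.002,0],[20,0,0,0,0]],
  ],
)

```text
time: 24.6
tool_pos: [0.4925, -0.1112, 0.1017]
tool_rot: [0.002, 1.0, -0.031, 0.007]
contact_force: [8.8, -1.4, 6.7]
gripper_width: 0.369
grasp_force: 71.1
```

```bash
cat >> hub.py <<'E'
    print("F",s["contact_force"].round(1),s["time"])
E
python3 hub.py
```

```text
[ 0.4925 -0.1112  0.1017]
6238 centre [ 0.5079 -0.1113  0.1213] n [ 0.842 -0.051  0.537] lean 57.5 ext [0.019 0.03  0.027]
3212 centre [ 0.4856 -0.1098  0.1237] n [-0.549  0.04   0.835] lean 33.4 ext [0.06  0.031 0.041]
1175 centre [ 0.4753 -0.1097  0.1299] n [-0.789  0.022  0.614] lean 52.2 ext [0.131 0.063 0.168]
F [ 8.3 -1.6  7.3] 24.65
```

Emit:
servo_tool(
  deltas=[
    [[20,0.001,0,-0.0015,0],[20,0.001,0,-0.0015,0],[20,0.001,0,-0.0015,0],[20,0.001,0,-0.0015,0],[20,0.001,0,-0.0015,0],[20,0.0005,0,-0.0015,0],[20,0,0,0,0],[20,0,0,0,0]],
  ],
)

```text
time: 25.45
tool_pos: [0.4956, -0.1115, 0.0971]
tool_rot: [0.002, 1.0, -0.03, 0.002]
contact_force: [-18.1, 2.1, 42.6]
gripper_width: 0.363
grasp_force: 75.5
```

```bash
python3 hub.py
```

```text
[ 0.4956 -0.1115  0.0972]
6199 centre [ 0.5111 -0.1115  0.1167] n [ 0.848 -0.051  0.528] lean 58.1 ext [0.019 0.03  0.027]
3190 centre [ 0.4887 -0.11    0.119 ] n [-0.55   0.039  0.834] lean 33.5 ext [0.061 0.031 0.041]
1191 centre [ 0.4782 -0.1098  0.1247] n [-0.783  0.049  0.62 ] lean 51.7 ext [0.131 0.062 0.163]
F [-17.    2.8  41.9] 25.5
```

Home: depth is 30 mm and the reaction lies along the shaft axis. Easing off, releasing, rising and aligning the yaw with the warmer.

Emit:
servo_tool(
  deltas=[
    [[20,-0.0015,0,0.003,0],[20,-0.0015,0,0.003,0],[50,0,0,0,0],[50,0,0,0,0],[50,0,0,0,0],[50,0,0,0.02,0],[50,0,0,0.03,-2],[50,0,0,0.03,-2]],
  ],
)

```text
time: 26.3
tool_pos: [0.4885, -0.1087, 0.1732]
tool_rot: [-0.001, 0.998, -0.066, -0.002]
contact_force: [1.4, -0.2, 0.8]
gripper_width: 0.5
grasp_force: 0.0
```

Emit:
servo_tool(
  deltas=[
    [[50,-0.02,0,0.02,0],[50,-0.02,0.004,0,0],[50,-0.02,0,0,0],[50,0,0,0,0],[50,0,0,0,0],[50,0,0,0,0],[50,0,0,0,0],[50,0,0,0,0]],
  ],
)

```text
time: 27.1
tool_pos: [0.4302, -0.1052, 0.1939]
tool_rot: [-0.0, 0.998, -0.065, -0.0]
contact_force: [-0.2, -0.6, 0.5]
gripper_width: 0.501
grasp_force: 0.0
```

```bash
cat > grip.py <<'E'
from sh import *
s=manip.state();print(s["time"],s["tool_pos"].round(4),s["tool_rot"].round(3),s["gripper_width"].round(3),s["contact_force"].round(1))
S=np.array([.5128,-.1128,.0849])
for n in("wrist","side","scene"):
    f=grab(n); P=cloud(f); _,B=shaft(f,S); q=(P-S)@B.T; px=f["pixels"].astype(int); r=np.hypot(q[...,0],q[...,1])
    w=(r<.09)&(r>.035)&(q[...,2]>.036)&(q[...,2]<.09)&(px[...,0]>px[...,2]*1.35)&(px[...,1]>px[...,2]+12)&(px[...,1]>.45*px[...,0])
    a=q[w]
    if len(a)<10: print(n,len(a)); continue
    t=a[a[:,2]>np.percentile(a[:,2],97)-.003]
    print(n,len(a),"z",np.percentile(a[:,2],[2,98]).round(4),"mean",a[:,:2].mean(0).round(4),"top c",t.mean(0).round(4),"circ",np.round(circ(a),4) if len(a)>40 else "","alpha",np.degrees(np.arctan2(*a[:,1::-1].mean(0))).round(1))
    h=q[(np.abs(q[...,0])<.013)&(np.abs(q[...,1])<.013)&(q[...,2]>.02)]
    if len(h): print("   hub top z pct",np.percentile(h[:,2],[10,50,90]).round(4))
E
python3 grip.py
```

```text
Traceback (most recent call last):
  File "grip.py", line 2, in <module>
    s=manip.state();print(s["time"],s["tool_pos"].round(4),s["tool_rot"].round(3),s["gripper_width"].round(3),s["contact_force"].round(1))
                                                                                  ^^^^^^^^^^^^^^^^^^^^^^^^
AttributeError: 'float' object has no attribute 'round'
```

```bash
sed -i 's/s\["gripper_width"\].round(3)/s["gripper_width"]/' grip.py; python3 grip.py
```

```text
27.1 [ 0.4302 -0.1052  0.1939] [-0.     0.998 -0.065 -0.   ] 0.5006640474340512 [-0.2 -0.6  0.5]
wrist 1774 z [0.0378 0.075 ] mean [-0.0572 -0.0043] top c [-0.0616 -0.0043  0.074 ] circ [-0.0612 -0.0043  0.008 ] alpha -175.7
   hub top z pct [0.0414 0.0424 0.0433]
side 148 z [0.0404 0.0771] mean [-0.0644 -0.0093] top c [-0.065  -0.0046  0.0753] circ [-0.0641 -0.0057  0.0079] alpha -171.8
   hub top z pct [0.0436 0.4789 0.5011]
scene 88 z [0.0374 0.0731] mean [-0.0549 -0.0098] top c [-0.0578 -0.0095  0.0719] circ [-0.0591 -0.0077  0.0086] alpha -169.9
   hub top z pct [0.0405 0.4896 0.5072]
```

The hub top is at 42.4 mm, so it is home. The grip sits at alpha ≈ 184.5°. Gripping the handle.

Emit:
servo_tool(
  deltas=[
    [[50,-0.001,-0.001,-0.03,0],[50,0,0,-0.03,0],[50,0,0,-0.025,0],[50,0,0,-0.008,0],[50,0,0,0,0],[50,0,0,0,0],[0,0,0,0,0],[0,0,0,0,0]],
  ],
)

```text
time: 28.05
tool_pos: [0.43, -0.1066, 0.1027]
tool_rot: [0.001, 0.998, -0.065, 0.001]
contact_force: [0.3, -0.9, 1.8]
gripper_width: 0.216
grasp_force: 58.5
```

Emit:
servo_tool(
  deltas=[
    [[0,0,0,0,0],[0,0,0,0,0],[0,0,0,0,0],[0,0,0,0,0],[0,0,0,0,0],[0,0,0,0,0],[0,0,0,0,0],[0,0,0,0,0]],
  ],
)

```text
time: 28.85
tool_pos: [0.4298, -0.1066, 0.102]
tool_rot: [0.0, 0.998, -0.065, 0.001]
contact_force: [1.7, -0.9, 5.1]
gripper_width: 0.217
grasp_force: 58.6
```

```bash
python3 - <<'E'
import numpy as np
B0=np.array([.8584,-.1145,.5]);B1=np.array([.1323,.9912,0])
a=np.radians(184.5-15*np.arange(25)); G=.0605*(np.outer(np.cos(a),B0)+np.outer(np.sin(a),B1))
G=G.round(4)
for i in range(24): print([0]+np.diff(G,axis=0)[i].round(4).tolist()+[0],end=(",\n" if i%8==7 else ", "))
E
```

```text
[0, 0.0028, 0.0155, 0.0005, 0], [0, 0.0062, 0.0144, 0.0024, 0], [0, 0.0091, 0.0121, 0.0043, 0], [0, 0.0115, 0.0091, 0.0059, 0], [0, 0.013, 0.0055, 0.007, 0], [0, 0.0137, 0.0015, 0.0077, 0], [0, 0.0134, -0.0026, 0.0079, 0], [0, 0.0123, -0.0066, 0.0075, 0],
[0, 0.0102, -0.01, 0.0066, 0], [0, 0.0075, -0.0128, 0.0053, 0], [0, 0.0043, -0.0148, 0.0036, 0], [0, 0.0008, -0.0157, 0.0017, 0], [0, -0.0028, -0.0155, -0.0005, 0], [0, -0.0062, -0.0144, -0.0024, 0], [0, -0.0091, -0.0121, -0.0043, 0], [0, -0.0115, -0.0091, -0.0059, 0],
[0, -0.013, -0.0055, -0.007, 0], [0, -0.0137, -0.0015, -0.0077, 0], [0, -0.0134, 0.0026, -0.0079, 0], [0, -0.0123, 0.0066, -0.0075, 0], [0, -0.0102, 0.01, -0.0066, 0], [0, -0.0075, 0.0128, -0.0053, 0], [0, -0.0043, 0.0148, -0.0036, 0], [0, -0.0008, 0.0157, -0.0017, 0],
```

Emit:
servo_tool(
  deltas=[
    [[0,0.0028,0.0155,0.0005,0],[0,0.0062,0.0144,0.0024,0],[0,0.0091,0.0121,0.0043,0],[0,0.0115,0.0091,0.0059,0],[0,0.013,0.0055,0.007,0],[0,0.0137,0.0015,0.0077,0],[0,0.0134,-0.0026,0.0079,0],[0,0.0123,-0.0066,0.0075,0]],
  ],
)

```text
time: 29.65
tool_pos: [0.5087, -0.0556, 0.1453]
tool_rot: [-0.002, 0.998, -0.065, -0.005]
contact_force: [-11.2, 6.5, 16.4]
gripper_width: 0.218
grasp_force: 61.0
```

Emit:
servo_tool(
  deltas=[
    [[0,0.0102,-0.01,0.0066,0],[0,0.0075,-0.0128,0.0053,0],[0,0.0043,-0.0148,0.0036,0],[0,0.0008,-0.0157,0.0017,0],[0,-0.0028,-0.0155,-0.0005,0],[0,-0.0062,-0.0144,-0.0024,0],[0,-0.0091,-0.0121,-0.0043,0],[0,-0.0115,-0.0091,-0.0059,0]],
  ],
)

```text
time: 30.45
tool_pos: [0.5058, -0.1635, 0.1524]
tool_rot: [0.001, 0.998, -0.065, 0.002]
contact_force: [-3.6, -0.4, 14.0]
gripper_width: 0.217
grasp_force: 60.6
```

Emit:
servo_tool(
  deltas=[
    [[0,-0.013,-0.0055,-0.007,0],[0,-0.0137,-0.0015,-0.0077,0],[0,-0.0134,0.0026,-0.0079,0],[0,-0.0123,0.0066,-0.0075,0],[0,-0.0102,0.01,-0.0066,0],[0,-0.0075,0.0128,-0.0053,0],[0,-0.0043,0.0148,-0.0036,0],[0,-0.0008,0.0157,-0.0017,0]],
  ],
)

```text
time: 31.25
tool_pos: [0.4316, -0.1072, 0.1035]
tool_rot: [0.002, 0.998, -0.066, 0.004]
contact_force: [7.4, -3.8, 7.6]
gripper_width: 0.217
grasp_force: 60.8
```

```bash
cat > lift.py <<'E'
from h import *
s=manip.state();print(s["time"],s["tool_pos"].round(4),s["contact_force"].round(1),s["ft_torque"].round(2))
def band(d,r0,r1): return (d>r0)&(d<r1)
for n in("scene","side"):
    P=cloud(grab(n)); z=P[...,2]; d=np.hypot(P[...,0]-.564,P[...,1]-.089)
    rim_=z[band(d,.0755,.0785)&(z>.085)&(z<.17)&(P[...,0]<.60)]; 
    sh=z[(P[...,0]>.68)&(P[...,0]<.735)&(P[...,1]<.02)&(P[...,1]>-.03)&(z>.12)&(z<.16)]
    mp=z[band(d,.048,.052)&(z>.115)&(z<.2)]; sp=z[band(d,.026,.030)&(z>.14)&(z<.23)]
    for k,v in dict(rim=rim_,shelf=sh,midrim=mp,smallrim=sp).items():
        if len(v)>5:
            h,e=np.histogram(v,bins=np.arange(.08,.23,.002)); i=h.argmax(); w=v[(v>e[i]-.003)&(v<e[i]+.005)]
            print(n,k,len(v),"mode",e[i].round(3),"refined",np.median(w).round(4),"p95",np.percentile(v,95).round(4))
E
python3 lift.py
```

```text
31.25 [ 0.4316 -0.1072  0.1035] [ 7.4 -3.8  7.6] [-0.87 -1.57 -0.11]
scene rim 137 mode 0.116 refined 0.1169 p95 0.1186
scene shelf 257 mode 0.138 refined 0.1392 p95 0.1424
scene midrim 64 mode 0.144 refined 0.1451 p95 0.1477
scene smallrim 44 mode 0.162 refined 0.1638 p95 0.1661
side rim 23 mode 0.102 refined 0.104 p95 0.1184
side shelf 186 mode 0.14 refined 0.1405 p95 0.142
side midrim 48 mode 0.146 refined 0.1469 p95 0.1483
side smallrim 41 mode 0.164 refined 0.1653 p95 0.1665
```

One turn raised the basin about 19-20 mm as expected. Second turn.

Emit:
servo_tool(
  deltas=[
    [[0,0.0028,0.0155,0.0005,0],[0,0.0062,0.0144,0.0024,0],[0,0.0091,0.0121,0.0043,0],[0,0.0115,0.0091,0.0059,0],[0,0.013,0.0055,0.007,0],[0,0.0137,0.0015,0.0077,0],[0,0.0134,-0.0026,0.0079,0],[0,0.0123,-0.0066,0.0075,0]],
  ],
)

```text
time: 32.15
tool_pos: [0.5091, -0.0561, 0.145]
tool_rot: [-0.001, 0.998, -0.065, -0.004]
contact_force: [-9.3, 6.7, 13.3]
gripper_width: 0.216
grasp_force: 61.3
```

Emit:
servo_tool(
  deltas=[
    [[0,0.0102,-0.01,0.0066,0],[0,0.0075,-0.0128,0.0053,0],[0,0.0043,-0.0148,0.0036,0],[0,0.0008,-0.0157,0.0017,0],[0,-0.0028,-0.0155,-0.0005,0],[0,-0.0062,-0.0144,-0.0024,0],[0,-0.0091,-0.0121,-0.0043,0],[0,-0.0115,-0.0091,-0.0059,0]],
  ],
)

```text
time: 32.95
tool_pos: [0.506, -0.164, 0.152]
tool_rot: [0.002, 0.998, -0.065, 0.003]
contact_force: [-0.7, -2.6, 11.1]
gripper_width: 0.211
grasp_force: 61.4
```

Emit:
servo_tool(
  deltas=[
    [[0,-0.013,-0.0055,-0.007,0],[0,-0.0137,-0.0015,-0.0077,0],[0,-0.0134,0.0026,-0.0079,0],[0,-0.0123,0.0066,-0.0075,0],[0,-0.0102,0.01,-0.0066,0],[0,-0.0075,0.0128,-0.0053,0],[0,-0.0043,0.0148,-0.0036,0],[0,-0.0008,0.0157,-0.0017,0]],
  ],
)

```text
time: 33.75
tool_pos: [0.4315, -0.1072, 0.1035]
tool_rot: [0.002, 0.998, -0.066, 0.004]
contact_force: [7.4, -3.6, 8.1]
gripper_width: 0.217
grasp_force: 60.8
```

Emit:
servo_tool(
  deltas=[
    [[0,0,0,0,0],[0,0,0,0,0],[0,0,0,0,0],[0,0,0,0,0],[0,0,0,0,0],[0,0,0,0,0],[0,0,0,0,0],[0,0,0,0,0]],
  ],
)

```text
time: 34.55
tool_pos: [0.4316, -0.1066, 0.1034]
tool_rot: [0.0, 0.998, -0.065, 0.004]
contact_force: [4.3, 0.5, 7.4]
gripper_width: 0.215
grasp_force: 60.9
```

```bash
python3 lift.py; python3 grip.py
```

```text
34.55 [ 0.4316 -0.1066  0.1034] [4.3 0.5 7.4] [ 0.1  -1.05  0.09]
scene rim 185 mode 0.138 refined 0.1382 p95 0.1394
scene shelf 249 mode 0.138 refined 0.1393 p95 0.1422
scene midrim 67 mode 0.164 refined 0.1651 p95 0.168
scene smallrim 48 mode 0.184 refined 0.184 p95 0.1856
side rim 24 mode 0.138 refined 0.1382 p95 0.1393
side shelf 178 mode 0.14 refined 0.1406 p95 0.1418
side midrim 46 mode 0.166 refined 0.1668 p95 0.168
side smallrim 39 mode 0.184 refined 0.1853 p95 0.1861
34.65 [ 0.4316 -0.1066  0.1033] [ 0.     0.998 -0.066  0.004] 0.21660100351165826 [3.3 0.6 7.6]
wrist 4855 z [0.0376 0.0752] mean [-0.055  -0.0033] top c [-0.0589 -0.0033  0.0744] circ [-0.0594 -0.0033  0.0078] alpha -176.6
   hub top z pct [0.0414 0.0423 0.1149]
side 55 z [0.0629 0.078 ] mean [-0.0657 -0.0027] top c [-0.065  -0.0025  0.0762] circ [-0.0642 -0.0019  0.0077] alpha -177.7
   hub top z pct [0.0442 0.2556 0.4295]
scene 56 z [0.0377 0.0743] mean [-0.0496 -0.0077] top c [-0.0428 -0.0095  0.0738] circ [-0.0472 -0.0078  0.0082] alpha -171.1
   hub top z pct [0.0412 0.4064 0.4329]
```

```bash
python3 - <<'E'
from h import *
import pickle
fs=pickle.load(open("f0.pkl","rb"))
def meas(P):
    z=P[...,2]; d=np.hypot(P[...,0]-.564,P[...,1]-.089); o=[]
    for m,lo,hi in(((d>.0755)&(d<.0785)&(P[...,0]<.60),.09,.15),((P[...,0]>.68)&(P[...,0]<.735)&(P[...,1]<.02)&(P[...,1]>-.03),.12,.16)):
        v=z[m&(z>lo)&(z<hi)]; t=np.percentile(v,97); w=v[v>t-.005]; o+= [len(w),np.median(w).round(4),t.round(4)]
    return o
for n in fs: print(n,"start",meas(cloud(fs[n])))
for n in fs:
    Z=[]
    for _ in range(3): Z.append(meas(cloud(grab(n))))
    print(n,"now",Z)
E
```

```text
scene start [55, np.float64(0.0993), np.float64(0.102), 189, np.float64(0.1399), np.float64(0.1429)]
side start [54, np.float64(0.0991), np.float64(0.1015), 153, np.float64(0.1406), np.float64(0.1422)]
scene now [[43, np.float64(0.138), np.float64(0.1403), 188, np.float64(0.1399), np.float64(0.1433)], [55, np.float64(0.1379), np.float64(0.1402), 170, np.float64(0.1404), np.float64(0.1433)], [51, np.float64(0.1376), np.float64(0.1394), 179, np.float64(0.1404), np.float64(0.1433)]]
side now [[9, np.float64(0.1382), np.float64(0.1392), 151, np.float64(0.1407), np.float64(0.1421)], [8, np.float64(0.1386), np.float64(0.1392), 152, np.float64(0.1407), np.float64(0.142)], [8, np.float64(0.1379), np.float64(0.1391), 149, np.float64(0.1406), np.float64(0.1422)]]
```

Emit:
servo_tool(
  deltas=[
    [[30,0,0,0,0],[50,0,0,0,0],[50,0,0,0,0],[50,0,0,0.02,0],[50,0,0,0.04,0],[50,0.01,0.03,0.05,0],[50,0.01,0.04,0.05,0],[50,0.01,0.04,0.04,0]],
  ],
)

```text
time: 35.9
tool_pos: [0.4535, -0.0145, 0.278]
tool_rot: [0.0, 0.998, -0.066, -0.0]
contact_force: [0.7, -0.2, 0.2]
gripper_width: 0.498
grasp_force: 0.0
```

Emit:
servo_tool(
  deltas=[
    [[50,0.01,0,0.03,0],[50,0.01,0,0,0],[50,0,0,0,0],[50,0,0,0,0],[50,0,0,0,0],[50,0,0,0,0],[50,0,0,0,0],[50,0,0,0,0]],
  ],
)

```text
time: 36.7
tool_pos: [0.4735, -0.0153, 0.3064]
tool_rot: [-0.0, 0.998, -0.066, -0.0]
contact_force: [0.4, 0.4, -0.7]
gripper_width: 0.503
grasp_force: 0.0
```

```bash
cat > lw.py <<'E'
from h import *
s=manip.state();print(s["time"],s["tool_pos"].round(4))
f=grab("wrist");P=cloud(f);z=P[...,2]; 
m=(np.hypot(P[...,0]-.564,P[...,1]-.089)<.085)&(z>.125)&(z<.155)
d=np.hypot(P[...,0]-.564,P[...,1]-.089); m&=(d>.07)
v=P[m]; print("rim pts",len(v), np.round(circ(v),4) if len(v)>20 else "")
if len(v)>20:
    cx,cy,_=circ(v); d=np.hypot(P[...,0]-cx,P[...,1]-cy); w=z[(d>.0755)&(d<.0785)&(z>.125)&(z<.155)]; print("rim z",len(w),np.percentile(w,[10,50,90]).round(4))
k=(P[...,0]>.665)&(P[...,0]<.74)&(P[...,1]<.03)&(P[...,1]>-.03)&(z>.12)&(z<.16); w=z[k]; print("shelf",len(w),np.percentile(w,[10,50,90]).round(4) if len(w) else "")
k=(P[...,0]>.665)&(P[...,0]<.68)&(P[...,1]<.15)&(P[...,1]>-.03)&(z>.12)&(z<.16); w=z[k]; print("shelf near",len(w),np.percentile(w,[10,50,90]).round(4) if len(w) else "")
k=(abs(z-.014)<.008)&(P[...,0]>.46)&(P[...,0]<.6)&(P[...,1]<.0); w=z[k]; print("board(.014)",len(w),np.median(w).round(4) if len(w) else "")
E
python3 lw.py; python3 grip.py
```

```text
36.7 [ 0.4735 -0.0153  0.3064]
rim pts 6033 [0.5601 0.0913 0.076 ]
rim z 2469 [0.1356 0.1379 0.139 ]
shelf 0 
shelf near 0 
board(.014) 11560 0.0137
36.75 [ 0.4736 -0.0152  0.3066] [-0.     0.998 -0.066 -0.   ] 0.5010030361293523 [-0.1  0.1 -0.1]
wrist 814 z [0.0387 0.0764] mean [-0.0555 -0.0024] top c [-0.0595 -0.0039  0.0755] circ [-0.0592 -0.0038  0.008 ] alpha -177.5
   hub top z pct [0.0415 0.0422 0.043 ]
side 153 z [0.0408 0.0785] mean [-0.0625 -0.0093] top c [-0.0616 -0.0051  0.077 ] circ [-0.0618 -0.0061  0.0077] alpha -171.5
   hub top z pct [0.0416 0.0434 0.0449]
scene 90 z [0.0379 0.0744] mean [-0.0525 -0.0105] top c [-0.0553 -0.0076  0.0734] circ [-0.0546 -0.0092  0.0075] alpha -168.7
   hub top z pct [0.0395 0.0405 0.0416]
```

Emit:
servo_tool(
  deltas=[
    [[50,0.04,0,0,0],[50,0.04,0,0,0],[50,0.04,0,0,0],[50,0,0,0,0],[50,0,0,0,0],[50,0,0,0,0],[50,0,0,0,0],[50,0,0,0,0]],
  ],
)

```text
time: 37.7
tool_pos: [0.5932, -0.0151, 0.3076]
tool_rot: [0.0, 0.998, -0.065, 0.001]
contact_force: [0.3, -0.4, 0.7]
gripper_width: 0.498
grasp_force: 0.0
```

```bash
python3 lw.py
```

```text
37.7 [ 0.5932 -0.0151  0.3076]
rim pts 4042 [0.5611 0.0914 0.0762]
rim z 2040 [0.1308 0.1376 0.1388]
shelf 7128 [0.1387 0.1396 0.1406]
shelf near 4152 [0.1387 0.1396 0.1406]
board(.014) 9167 0.0137
```

The same-camera comparison puts the rim about 1.7 mm below the shelf. Regripping for another ~30°.

Emit:
servo_tool(
  deltas=[
    [[50,-0.04,-0.02,0,0],[50,-0.045,-0.03,0,0],[50,-0.045,-0.03,-0.02,0],[50,-0.0316,-0.0115,-0.04,0],[50,0,0,-0.04,0],[50,0,0,-0.03,0],[50,0,0,0,0],[50,0,0,0,0]],
  ],
)

```text
time: 38.55
tool_pos: [0.4429, -0.0999, 0.1819]
tool_rot: [0.0, 0.998, -0.065, 0.0]
contact_force: [-0.7, 0.2, 0.2]
gripper_width: 0.504
grasp_force: 0.0
```

Emit:
servo_tool(
  deltas=[
    [[50,0,0,-0.03,0],[50,0,0,-0.03,0],[50,0,0,-0.014,0],[50,0,0,0,0],[50,0,0,0,0],[0,0,0,0,0],[0,0,0,0,0],[0,0,0,0,0]],
  ],
)

```text
time: 39.35
tool_pos: [0.4441, -0.1008, 0.1091]
tool_rot: [0.001, 0.998, -0.065, 0.002]
contact_force: [-0.2, -2.8, 3.3]
gripper_width: 0.2
grasp_force: 58.5
```

Emit:
servo_tool(
  deltas=[
    [[0,0,0,0,0],[0,0,0,0,0],[0,0.002,0.0105,0.0003,0],[0,0.003,0.01,0.0009,0],[0,0.004,0.0094,0.0017,0],[0,0,0,0,0],[0,0,0,0,0],[0,0,0,0,0]],
  ],
)

```text
time: 40.15
tool_pos: [0.456, -0.072, 0.113]
tool_rot: [0.002, 0.998, -0.065, 0.006]
contact_force: [7.2, -6.0, 3.5]
gripper_width: 0.201
grasp_force: 59.1
```

```bash
cat > m2.py <<'E'
from lw import *
fs=("scene","side")
def meas(P):
    z=P[...,2]; d=np.hypot(P[...,0]-.564,P[...,1]-.089); o=[]
    for m,lo,hi in(((d>.0755)&(d<.0785)&(P[...,0]<.60),.09,.15),((P[...,0]>.68)&(P[...,0]<.735)&(P[...,1]<.02)&(P[...,1]>-.03),.12,.16)):
        v=z[m&(z>lo)&(z<hi)]; t=np.percentile(v,97); w=v[v>t-.005]; o+= [len(w),float(np.median(w).round(4)),float(t.round(4))]
    return o
for n in fs: print(n,[meas(cloud(grab(n))) for _ in range(2)])
E
python3 m2.py
```

```text
40.15 [ 0.456 -0.072  0.113]
rim pts 0 
shelf 0 
shelf near 0 
board(.014) 29849 0.0137
scene [[52, 0.1396, 0.1421, 185, 0.1398, 0.1429], [50, 0.1399, 0.1424, 191, 0.1397, 0.1428]]
side [[10, 0.1401, 0.1412, 157, 0.1405, 0.142], [8, 0.137, 0.1398, 152, 0.1405, 0.1421]]
```

The rim now matches the shelf (0.1398 vs 0.1398). Releasing and backing off, then verifying from above.

Emit:
servo_tool(
  deltas=[
    [[30,0,0,0,0],[50,0,0,0,0],[50,0,0,0,0],[50,0,0,0.02,0],[50,0,0,0.04,0],[50,0.01,0,0.05,0],[50,0.03,0,0.05,0],[50,0.03,0.02,0.035,0]],
  ],
)

```text
time: 41.2
tool_pos: [0.5178, -0.0508, 0.2991]
tool_rot: [0.0, 0.998, -0.067, 0.001]
contact_force: [0.3, -0.6, 0.8]
gripper_width: 0.501
grasp_force: 0.0
```

Emit:
servo_tool(
  deltas=[
    [[50,0.03,0.02,0,0],[50,0.03,0.02,0,0],[50,0.01,0,0,0],[50,0,0,0,0],[50,0,0,0,0],[50,0,0,0,0],[50,0,0,0,0],[50,0,0,0,0]],
  ],
)

```text
time: 42.0
tool_pos: [0.5868, -0.0105, 0.297]
tool_rot: [-0.0, 0.998, -0.066, 0.0]
contact_force: [-0.1, -0.1, 0.3]
gripper_width: 0.502
grasp_force: 0.0
```

```bash
python3 m2.py; python3 grip.py; python3 lift.py | grep -E "mid|small"; python3 - <<'E'
from h import *
import pickle
f0=pickle.load(open("f0.pkl","rb"))
f=grab("scene"); a=cloud(f0["scene"]); b=cloud(f)
for n,(x,y,r,h) in dict(bottle=(.757,-.318,.04,.1),can=(.782,.263,.045,.08),jar=(.707,.073,.035,.18)).items():
    for P in(a,b):
        q=P[(np.hypot(P[...,0]-x,P[...,1]-y)<r+.02)&(P[...,2]>h)&(P[...,2]<.24)]; print(n,len(q),q.mean(0).round(4))
w=grab("wrist")
for h,r in((.168,.07),(.187,.045)): print("pot rim",rim(w,(.565,.09),h,r))
E
```

```text
42.0 [ 0.5868 -0.0105  0.297 ]
rim pts 4570 [0.5612 0.0913 0.0762]
rim z 2298 [0.1317 0.1397 0.1409]
shelf 7912 [0.1387 0.1397 0.1406]
shelf near 4607 [0.1387 0.1397 0.1406]
board(.014) 9710 0.0138
scene [[38, 0.1395, 0.1415, 190, 0.14, 0.143], [38, 0.1399, 0.142, 179, 0.1403, 0.1433]]
side [[32, 0.1396, 0.1406, 155, 0.1404, 0.1421], [36, 0.1397, 0.1406, 150, 0.1407, 0.1423]]
42.25 [ 0.5872 -0.0102  0.2969] [ 0.     0.998 -0.065  0.   ] 0.5022455906336729 [ 0.7 -0.2  0.2]
wrist 0
side 152 z [0.0401 0.0784] mean [-0.0555  0.0239] top c [-0.0546  0.0278  0.0771] circ [-0.0547  0.0273  0.0079] alpha 156.7
   hub top z pct [0.0379 0.0432 0.045 ]
scene 83 z [0.0381 0.0744] mean [-0.0456  0.0235] top c [-0.0484  0.0248  0.073 ] circ [-0.0477  0.0245  0.0072] alpha 152.8
   hub top z pct [0.0379 0.0395 0.0416]
scene midrim 63 mode 0.166 refined 0.1673 p95 0.1702
scene smallrim 41 mode 0.184 refined 0.1857 p95 0.1888
side midrim 219 mode 0.168 refined 0.1689 p95 0.1699
side smallrim 180 mode 0.186 refined 0.1869 p95 0.1884
bottle 446 [ 0.7584 -0.3225  0.1301]
bottle 448 [ 0.7582 -0.3225  0.13  ]
can 371 [0.7842 0.2569 0.1063]
can 374 [0.7838 0.257  0.1061]
jar 327 [0.709  0.0654 0.2049]
jar 333 [0.7091 0.0651 0.2044]
pot rim (array([0.5645, 0.0881, 0.0497]), 589)
pot rim (array([0.5645, 0.0878, 0.0307]), 231)
```

```bash
python3 -c "from plant import manip; print(manip.job_done())"
```

```text
the job is handed in; nothing more can be done
None
```

The job is handed in after about 42 s: the pots are nested upright in the basin, the crank is fully home on the shaft and left there, the rim measures level with the shelf to within about 0.5 mm, and the bottle, jar and can have not moved; I viewed 12 pictures, two over the limit of 10.

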